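# Check the end float of a paint-stirrer drive shaft

### The arm

A 6-joint arm with a two-finger parallel gripper is mounted at the origin on the work surface. World frame = base frame: x ahead of the robot, y to its left, z up, the work surface at z = 0. Lengths are in m, angles in degrees, forces in N, time in s.
With the tool pointing down it reaches from about 0.35 to 0.875 m from the base axis. Payload 4.2 kg.
Tool frame: the origin (TCP) lies midway between the tips of the shut fingers; the grasp point (between the pads) lies 19 mm behind it; z points along the fingers, y is the line along which they close (so a half turn about z gives the same grasp; the last joint's range is limited). The gripper opens to 87 mm and grips with 3 to 60 N. Pads are 19 mm wide; open, the fingers measure 117 mm over their backs; the gripper's body (75 mm by 190 mm) begins 51 mm behind the grasp point.
Start: joints at [-54.053, 22.042, 0.453, 0, -68.411, -14.817], TCP at [0.225, -0.583, 0.223] pointing down, gripper open.
Joint ranges: [-179.83, 179.83], [-69.29, 118.12], [-61.27, 80.66], [-181.25, 117.63], [-171.15, -9.14], [-177.46, 177.46]. Speed limits (degrees/s): [159.86, 159.86, 180, 180, 180, 180].

### API

Orientations are given as a 3x3 rotation matrix whose columns are the frame's x, y, z axes.
In Python, from station import sense, capture, camera_params, finish_job gives the robot as it stands.
- The arm moves only by the tool drive_tool, never from a script. Its argument "rows" is a list of rows, each an object of numbers: "tx", "ty", "tz": the shift along the tool's x, y, z in cm; "ax", "ay", "az": the turn, a rotation vector about the tool's x, y, z in rad; "claw": the finger opening in cm, from 0 to 8.7. In form: [{"tx": .., "ty": .., "tz": .., "ax": .., "ay": .., "az": .., "claw": ..}, ...]. A call has 1 to 10 rows; each row shifts and turns the commanded pose from where the row before left it, along the tool's axes as they then stand; what a row does not reach is not made up. A row lasts 1/12 s, in which the tool goes at most 41.7 mm and 7.16 degrees, less where a joint would pass 70% of its speed; a pose out of reach is approached as far as the arm can. A call with a gripper value outside its range is refused whole. The fingers move at their own pace and stop on an object; the grip force is fixed at half the most. Time passes only in rows, so rows that do not move let the fingers close. It gives the time, the measured TCP pose, the force, the opening and the grip force at its end, in the units of the state.
- sense(): the state, without advancing time (a new reading comes with each control period).
- capture(name): name is "scene" or "top"; returns (picture, depth): 384x512x3 uint8, red, green, blue; 384x512 float32, m along the optical axis (not along the pixel's ray), 0 where there is no reading.
- camera_params(name): a dict with "intrinsics" (3x3 intrinsics, pixels), "R" (3x3) and "t" (3): a world point X has camera coordinates R X + t. Camera axes: x right, y down, z forward; pixel columns grow to the right and rows downward; lengths in m; the calibration is good to about 2 mm. A picture is of the moment at which its call begins. camera_params takes no time and is no camera call.
- finish_job(): hands the job in; it is judged then, once.
The state is a dict: "time_s": time; "joints": joint angles; "joint_velocities": joint speeds; "effort": joint torques, N m; "tcp_pos": TCP position; "ee_rot": TCP orientation; "wrist_force": force on the tool from outside, world axes, zero at the start; "moment": the same for the moment, N m; "gripper_width": opening from 0.0 (shut) to 1.0 (fully open); "gripper_force": force on a finger pad.
Only numpy, scipy, OpenCV 4.12 (cv2) and the standard library are available. Lean on these libraries where they do the work, as an engineer would, in place of code of your own. Each camera call takes 0.05 s, during which the arm holds its last target. There are 200 camera calls.

### The job

Check the end float of the stirrer drive shaft on the bench by its black knob: push it in against its inner stop, pull it out against its outer stop, then push it home against the inner stop again, each time leaning on the stop with a steady 10 N or so for about a second and never with more than 20 N. Let the shaft's own flag carry the gauge pointer on top of the casing (do not touch the pointer), then let go, with the shaft left fully home and the pointer standing at the reading; leave the cup, tin and paddle where they are.

Things in the scene. Friction and masses are not known exactly. Their poses are not given: they have to be found in the camera images.
- unit: drive unit, fixed to the bench: grey ribbed casing 110 mm (along its x) x 90 x 125 mm tall on a foot 120 x 150 x 10 mm. Origin: centre of its underside on the bench; z up; the shaft comes out of its front towards its own -x, level, 90 mm above the bench, at y = 0. Position and yaw differ from start to start
- shaft: drive shaft: 14 mm steel bar with a black cylindrical knob, 34 mm in diameter, 30 mm long, at its outer end. Origin: the knob's centre; axes parallel to the unit's. Slides along the unit's x only (does not turn), seal drag about 2.5 N, stays where left. Fully home the origin is at unit x = -125 mm (70 mm out from the casing's face); pulling out moves it towards -x. It starts 1 to 5 mm out
- front_plate: aluminium end plate, 80 x 85 x 4 mm, on the casing's front face (unit -x), where the shaft comes out; origin at its centre, 82 mm above the bench. It carries the outer stop, hidden inside, which stops the shaft when pulled out, somewhere between 10 and 18 mm out from home, different every time. Both stops are nearly rigid (under 1 mm of give at 10 N)
- rear_plate: the like end plate on the casing's rear face (unit +x); origin at its centre, 82 mm above the bench. It carries the inner stop, hidden inside, which stops the shaft when pushed in (fully home)
- pointer: gauge pointer on the casing's top: dark slider 4 mm (x) x 12 x 10 mm tall, beside a white scale, ticks every 5 mm. Origin: centre of its underside, 126 mm above the bench, at unit x = 26.5 mm less its reading (5.5 to 7.5 mm at first). About 1 N drag, stays where left. A steel flag on the shaft, top 139 mm above the bench, pushes it towards -x as the shaft comes out
- cup_mid (a point): bystander: white plastic mixing cup, 84 mm across, 105 mm tall, loose, at a side of the unit; the point is its centre half-way up
- tin_mid (a point): bystander: paint tin, 86 mm across, 120 mm tall, loose, at a side of the unit; the point is its centre half-way up
- paddle_grip (a point): bystander: small stirring spatula 200 mm long, lying loose on the bench; the point is at its handle
Mind the look-alikes: they are no part of the job. Several things look just like the unit: the one meant starts farthest from the robot's base.

How it is judged (in metres and radians):
On the way, in this order (a step that is already met when the one before it is completed fails the run):
1. push the shaft in: it bears on the inner stop with more than 5 N for 0.3 s (contact force between shaft and rear_plate above 5 N), for 0.3 s.
2. pull the shaft out: it bears on the outer stop with more than 5 N for 0.3 s (contact force between shaft and front_plate above 5 N), for 0.3 s.
3. push the shaft home again: it bears on the inner stop with more than 5 N for 0.3 s (contact force between shaft and rear_plate above 5 N), for 0.3 s.
At the end, for the whole second after the job is handed in: the shaft is left at rest within 2 mm of fully home, and the gauge pointer stands at rest where the flag carried it (a reading of more than 8.5 mm) (x of shaft in the frame of unit above -0.127 m and x of pointer in the frame of unit below 0.018 m and linear speed of each of shaft, pointer below 0.005 m/s); the robot touches nothing.
It fails at once if the shaft is forced against the inner stop with more than 25 N (contact force between shaft and rear_plate above 25 N).
It fails at once if the shaft is forced against the outer stop with more than 25 N (contact force between shaft and front_plate above 25 N).
It fails at once if the robot touches the gauge pointer (contact force between any of the fingers, the arm and pointer above 0.5 N).
It fails at once if the cup, tin or paddle is moved more than 20 mm (distance of any of cup_mid, tin_mid, paddle_grip from where it was at the start of the episode above 0.02 m).
It also fails if it takes over 64 s, if anything falls off the work surface, if the arm or the gripper's body presses on something with over 40 N, if the wrist force passes 120 N, or if a joint passes its speed limit or range.

## Working session

There is one attempt and no reset: what is moved stays moved. The work goes in short steps, Python scripts to look and compute and a tool call to move; the robot and the scene stay as the last step left them, time stands still between calls to the robot, and variables do not carry over. Pictures are saved under pics/ and viewed, at most 10 in all, crops included, and the job is handed in when it is done.

Besides the shell and the picture viewer there is one more tool, called after "Emit:" as a command line: name --argument value ..., lists and objects as JSON in quotes. drive_tool: Moves the arm, as the interface text tells. Its arguments: {"type":"object","properties":{"rows":{"type":"array"}},"required":["rows"]}

```bash
mkdir -p pics; cat > h.py <<'E'
import numpy as np, cv2
from station import sense, capture, camera_params, finish_job
def pts(name, d):
    c=camera_params(name);K=np.array(c["intrinsics"]);R=np.array(c["R"]);t=np.array(c["t"])
    v,u=np.mgrid[:d.shape[0],:d.shape[1]]
    P=np.stack([(u-K[0,2])*d/K[0,0],(v-K[1,2])*d/K[1,1],d],-1)
    return (P-t)@R   # R^T (P-t)
E
python3 - <<'E'
from h import *
for n in("scene","top"):
    p,d=capture(n);np.savez(f"{n}0.npz",p=p,d=d);cv2.imwrite(f"pics/{n}0.png",cv2.resize(p[:,:,::-1],(800,600)))
    c=camera_params(n);print(n,-np.array(c["R"]).T@np.array(c["t"]),(d>0).mean())
E
```

```text
scene [1.40852996 0.17028035 0.95348185] 0.9958852132161459
top [0.4325857  0.03544384 0.93537264] 0.9960072835286459
```

View pics/scene0.png

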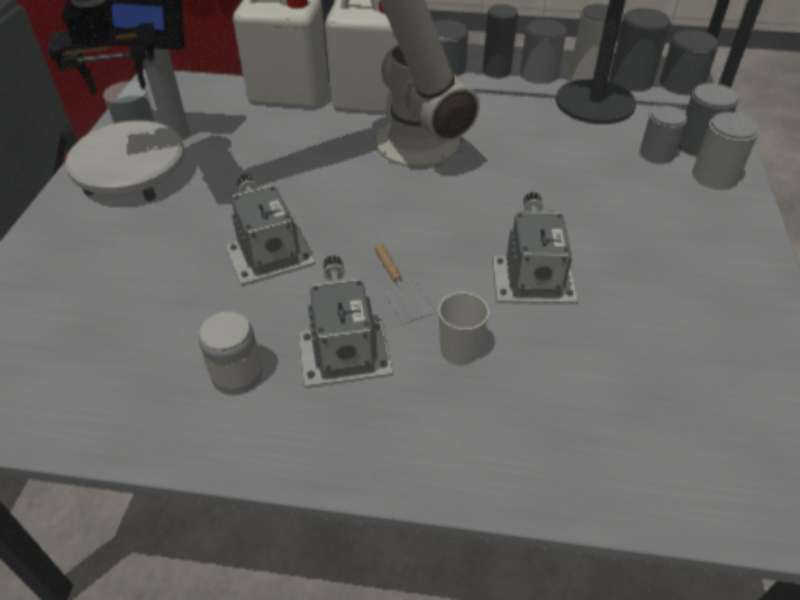

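View pics/top0.png

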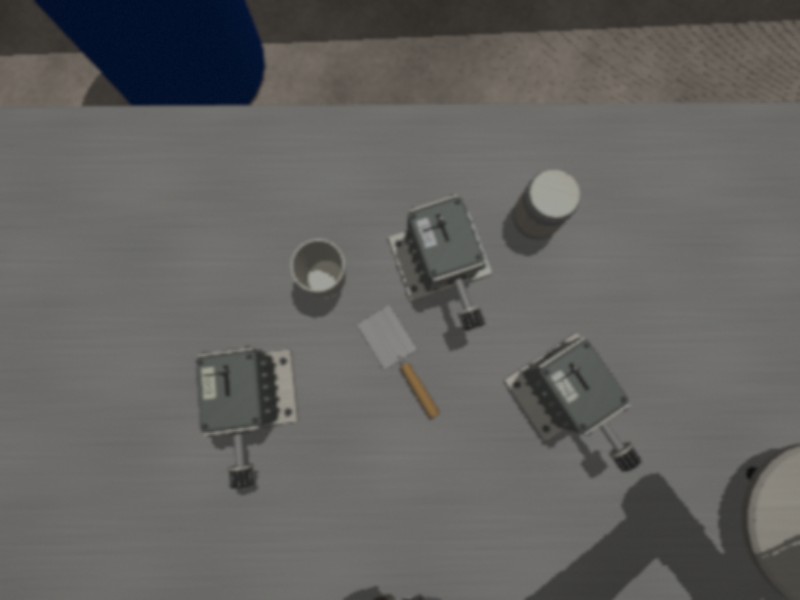

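The target is the upper-middle unit in the top view (casing top ~(445,240), knob ~(471,318)). It is the farthest from the base. The cup is at (318,267) to its left, the tin at (553,195) to its right, and the paddle at (400,360).

```bash
python3 - <<'E'
from h import *
z=np.load("top0.npz");W=pts("top",z["d"])
Z=W[...,2]
m=((Z>.119)&(Z<.131)).astype(np.uint8)
n,l,s,c=cv2.connectedComponentsWithStats(m)
for i in range(1,n):
    if s[i,4]>300:
        q=W[l==i][:,:2].astype(np.float32);r=cv2.minAreaRect(q*1000)
        print(i,s[i],W[l==i].mean(0),np.linalg.norm(r[0]),r)
# knob: points near top of knob of target unit
u,v=int(471*.64),int(318*.64)
sub=W[v-14:v+15,u-14:u+15].reshape(-1,3);k=sub[(sub[:,2]>.085)&(sub[:,2]<.12)]
print(len(k),k.mean(0),k[:,2].max(),cv2.minAreaRect((k[:,:2]*1000).astype(np.float32)))
# shaft pts direction
Wr=W[160:215,280:320].reshape(-1,3)
q=Wr[(Wr[:,2]>.085)&(Wr[:,2]<.112)]
print(cv2.fitLine((q[:,:2]).astype(np.float32),cv2.DIST_HUBER,0,.01,.01).ravel())
for nm,(a,b) in dict(cup=(318,267),tin=(553,195)).items():
    a=int(a*.64);b=int(b*.64);print(nm,W[b,a])
p=z["p"][110:230,230:390];cv2.imwrite("pics/crop.png",cv2.resize(p[:,:,::-1],(800,600),interpolation=cv2.INTER_CUBIC))
s=sense();print(s["tcp_pos"],s["ee_rot"],s["wrist_force"],s["time_s"])
E
```

```text
1 [339 109  32  30 610] [ 0.7327309  -0.21214082  0.12068562] 763.5540876587071 ((733.4041137695312, -212.4458770751953), (74.23761749267578, 75.92217254638672), 30.68836212158203)
2 [ 260  124   49   56 1752] [ 0.66140896 -0.04006498  0.12482611] 665.017926713508 ((663.797607421875, -40.268836975097656), (123.91897583007812, 89.7520980834961), 18.580493927001953)
3 [ 344  216   59   63 2001] [ 0.43644719 -0.23705485  0.12486029] 498.0905527800036 ((437.5494689941406, -238.0013885498047), (122.90032958984375, 89.87518310546875), 31.99809455871582)
4 [ 125  222   43   58 2010] [0.43370521 0.28027148 0.1245025 ] 517.9288846717717 ((434.65325927734375, 281.6502685546875), (122.34385681152344, 90.19782257080078), 7.064136981964111)
244 [ 0.54618057 -0.07743669  0.10139244] 0.11015863119086583 ((552.9573364257812, -77.56123352050781), (55.10951614379883, 35.636558532714844), 16.885608673095703)
[ 0.95699316  0.2901104   0.5738299  -0.06862126]
cup [0.64645363 0.17022243 0.00434699]
tin [ 0.73041241 -0.20810466  0.12298332]
[ 0.22512054 -0.58246071  0.22157489] [[-9.32828334e-01 -3.60320211e-01 -8.02901762e-04]
 [-3.60321092e-01  9.32826602e-01  1.80064366e-03]
 [ 1.00159820e-04  1.96899386e-03 -9.99998057e-01]] [-0.12170294 -0.06406867  0.24051946] 0.1
```

View pics/crop.png

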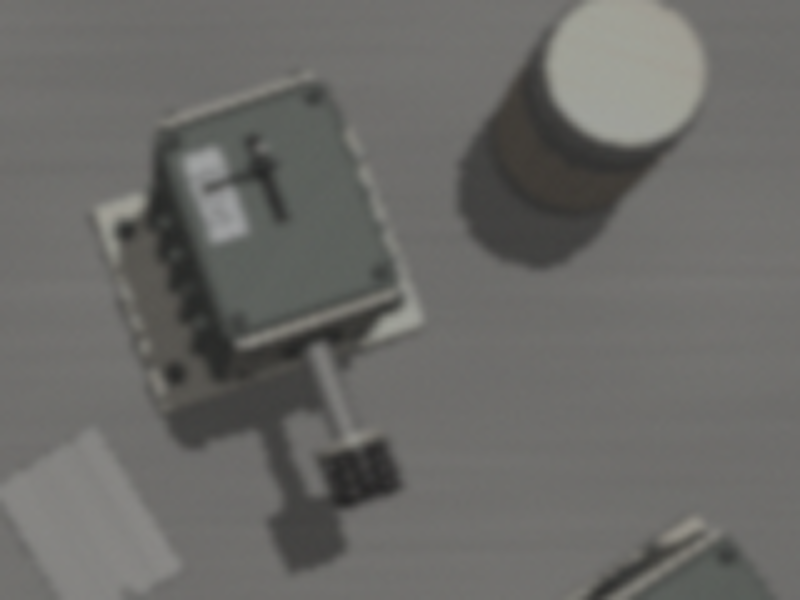

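The crop shows the target at yaw ~18°, shaft pointing towards the robot and knob at about world (0.543, -0.079, 0.09). Next I turn the tool to match and move above the knob.

Emit:
drive_tool --rows '[{"az": 0.063,"claw": 8.7},{"tx": -2.5,"ty": 2.1,"claw": 8.7},{"tx": -2.5,"ty": 2.1,"claw": 8.7},{"tx": -2.5,"ty": 2.1,"claw": 8.7},{"tx": -2.5,"ty": 2.1,"claw": 8.7},{"tx": -2.5,"ty": 2.1,"claw": 8.7},{"tx": -2.5,"ty": 2.1,"claw": 8.7},{"tx": -2.5,"ty": 2.1,"claw": 8.7},{"tx": -2.5,"ty": 2.1,"claw": 8.7},{"tx": -2.5,"ty": 2.1,"claw": 8.7}]'

```text
invalid input at $.rows[0]: expected keys tx, ty, tz, ax, ay, az, claw
```

Emit:
drive_tool --rows '[{"tx": -2.5,"ty": 2.1,"claw": 8.7},{"tx": -2.5,"ty": 2.1,"claw": 8.7},{"tx": -2.5,"ty": 2.1,"claw": 8.7},{"tx": -2.5,"ty": 2.1,"claw": 8.7},{"tx": -2.5,"ty": 2.1,"claw": 8.7},{"tx": -2.5,"ty": 2.1,"claw": 8.7},{"tx": -2.5,"ty": 2.1,"claw": 8.7},{"claw": 8.7},{"claw": 8.7},{"claw": 8.7}]'

```text
invalid input at $.rows[0]: expected keys tx, ty, tz, ax, ay, az, claw
```

```bash
python3 - <<'E'
from h import *
s=sense();R=np.array(s["ee_rot"]);t=np.array(s["tcp_pos"]);print(s["time_s"],t,R.round(4),s["wrist_force"])
p,d=capture("scene");np.savez("scene1.npz",p=p,d=d)
cv2.imwrite("pics/s1.png",cv2.resize(p[130:280,150:350][:,:,::-1],(800,600),interpolation=cv2.INTER_CUBIC))
W=pts("scene",d)
m=((W[...,2]>.121)&(W[...,2]<.128)&(np.hypot(W[...,0]-.664,W[...,1]+.04)<.09))
q=W[m][:,:2];print(len(q),cv2.minAreaRect((q*1000).astype(np.float32)))
print(R.T@(np.array([.543,-.079,.071])-t)*100)
E
```

```text
0.1 [ 0.22512054 -0.58246071  0.22157489] [[-9.328e-01 -3.603e-01 -8.000e-04]
 [-3.603e-01  9.328e-01  1.800e-03]
 [ 1.000e-04  2.000e-03 -1.000e+00]] [-0.12170294 -0.06406867  0.24051946]
1108 ((663.6337890625, -41.2281494140625), (122.24028015136719, 88.99202728271484), 18.96640396118164)
[-47.79495642  35.48066699  15.12259205]
```

View pics/s1.png

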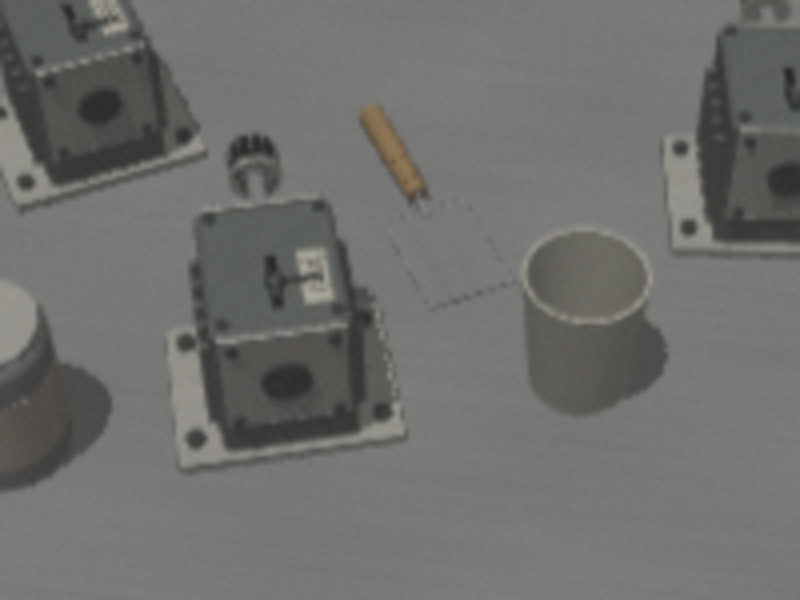

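The view is from before any move, since the rows were refused for missing keys. It gives yaw 18.7°, and the knob is clear behind the casing at crop (252,165). I'll send the moves again with all the keys.

Emit:
drive_tool --rows '[{"tx": 0,"ty": 0,"tz": 0,"ax": 0,"ay": 0,"az": 0.042,"claw": 8.7},{"tx": -2.7,"ty": 2.2,"tz": 0,"ax": 0,"ay": 0,"az": 0,"claw": 8.7},{"tx": -2.7,"ty": 2.2,"tz": 0,"ax": 0,"ay": 0,"az": 0,"claw": 8.7},{"tx": -2.7,"ty": 2.2,"tz": 0,"ax": 0,"ay": 0,"az": 0,"claw": 8.7},{"tx": -2.7,"ty": 2.2,"tz": 0,"ax": 0,"ay": 0,"az": 0,"claw": 8.7},{"tx": -2.7,"ty": 2.2,"tz": 0,"ax": 0,"ay": 0,"az": 0,"claw": 8.7},{"tx": -2.7,"ty": 2.2,"tz": 0,"ax": 0,"ay": 0,"az": 0,"claw": 8.7},{"tx": -2.7,"ty": 2.2,"tz": 0,"ax": 0,"ay": 0,"az": 0,"claw": 8.7},{"tx": -2.7,"ty": 2.2,"tz": 0,"ax": 0,"ay": 0,"az": 0,"claw": 8.7},{"tx": -2.7,"ty": 2.2,"tz": 0,"ax": 0,"ay": 0,"az": 0,"claw": 8.7}]'

```text
time_s: 0.98
tcp_pos: [0.3923, -0.3158, 0.2224]
ee_rot: [[-0.947, -0.321, -0.0], [-0.321, 0.947, 0.0], [0.0, 0.0, -1.0]]
wrist_force: [0.2, 0.2, -0.1]
gripper_width: 1.0
gripper_force: 0.0
```

Emit:
drive_tool --rows '[{"tx": -2.7,"ty": 2.2,"tz": 0,"ax": 0,"ay": 0,"az": 0,"claw": 8.7},{"tx": -2.7,"ty": 2.2,"tz": 0,"ax": 0,"ay": 0,"az": 0,"claw": 8.7},{"tx": -2.7,"ty": 2.2,"tz": 0,"ax": 0,"ay": 0,"az": 0,"claw": 8.7},{"tx": -2.7,"ty": 2.2,"tz": 0,"ax": 0,"ay": 0,"az": 0,"claw": 8.7},{"tx": -2.7,"ty": 2.2,"tz": 0,"ax": 0,"ay": 0,"az": 0,"claw": 8.7},{"tx": -2.7,"ty": 2.2,"tz": 0,"ax": 0,"ay": 0,"az": 0,"claw": 8.7},{"tx": -2.7,"ty": 2.2,"tz": 0,"ax": 0,"ay": 0,"az": 0,"claw": 8.7},{"tx": 0,"ty": 0,"tz": 0,"ax": 0,"ay": 0,"az": 0,"claw": 8.7},{"tx": 0,"ty": 0,"tz": 0,"ax": 0,"ay": 0,"az": 0,"claw": 8.7},{"tx": 0,"ty": 0,"tz": 0,"ax": 0,"ay": 0,"az": 0,"claw": 8.7}]'

```text
time_s: 1.82
tcp_pos: [0.5211, -0.1108, 0.2221]
ee_rot: [[-0.947, -0.321, -0.001], [-0.321, 0.947, -0.0], [0.001, 0.0, -1.0]]
wrist_force: [-0.3, -0.4, 0.5]
gripper_width: 1.001
gripper_force: 0.0
```

```bash
python3 - <<'E'
from h import *
s=sense();R=np.array(s["ee_rot"]);t=np.array(s["tcp_pos"]);print(s["time_s"],t,R.round(4),s["wrist_force"])
print(R.T@(np.array([.5425,-.081,.071])-t)*100)
E
```

```text
1.8167 [ 0.52105978 -0.11082064  0.22214385] [[-9.469e-01 -3.214e-01 -1.200e-03]
 [-3.214e-01  9.469e-01 -0.000e+00]
 [ 1.100e-03  4.000e-04 -1.000e+00]] [-0.30204576 -0.36852071  0.51955447]
[-3.00573461  2.12897226 15.11182372]
```

Emit:
drive_tool --rows '[{"tx": -1.0,"ty": 0.7,"tz": 0,"ax": 0,"ay": 0,"az": 0,"claw": 8.7},{"tx": -1.0,"ty": 0.7,"tz": 0,"ax": 0,"ay": 0,"az": 0,"claw": 8.7},{"tx": -1.0,"ty": 0.7,"tz": 0,"ax": 0,"ay": 0,"az": 0,"claw": 8.7},{"tx": 0,"ty": 0,"tz": 2,"ax": 0,"ay": 0,"az": 0,"claw": 8.7},{"tx": 0,"ty": 0,"tz": 2,"ax": 0,"ay": 0,"az": 0,"claw": 8.7},{"tx": 0,"ty": 0,"tz": 2,"ax": 0,"ay": 0,"az": 0,"claw": 8.7},{"tx": 0,"ty": 0,"tz": 1.5,"ax": 0,"ay": 0,"az": 0,"claw": 8.7},{"tx": 0,"ty": 0,"tz": 0,"ax": 0,"ay": 0,"az": 0,"claw": 8.7},{"tx": 0,"ty": 0,"tz": 0,"ax": 0,"ay": 0,"az": 0,"claw": 8.7}]'

```text
time_s: 2.57
tcp_pos: [0.5433, -0.0813, 0.1472]
ee_rot: [[-0.947, -0.321, -0.001], [-0.321, 0.947, -0.001], [0.002, -0.0, -1.0]]
wrist_force: [0.3, -0.6, 0.9]
gripper_width: 0.999
gripper_force: 0.0
```

```bash
python3 - <<'E'
from h import *
for n in ("scene","top"):
    p,d=capture(n);np.savez(n+"2.npz",p=p,d=d)
    if n=="scene":a=p[130:250,170:330]
    else: a=p[140:260,220:380]
    cv2.imwrite(f"pics/{n}2.png",cv2.resize(a[:,:,::-1],(400,300),interpolation=cv2.INTER_CUBIC))
a=np.hstack([cv2.imread(f"pics/{n}2.png") for n in("scene","top")]);cv2.imwrite("pics/both2.png",a)
E
```

```text
(no output)
```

View pics/both2.png

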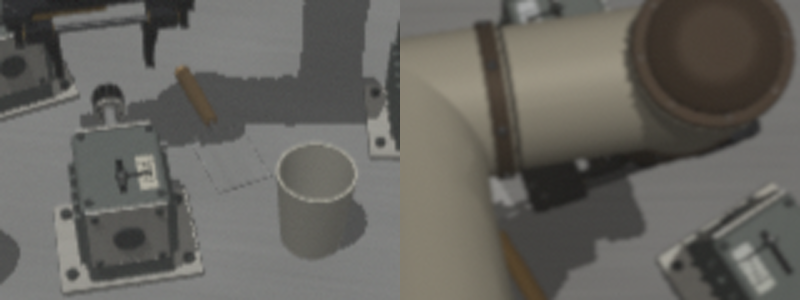

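The fingers straddle the knob centrally (tips at 57 and 148, knob at 108 in the left half), so I'll descend and grip.

Emit:
drive_tool --rows '[{"tx": 0,"ty": 0,"tz": 2,"ax": 0,"ay": 0,"az": 0,"claw": 8.7},{"tx": 0,"ty": 0,"tz": 2,"ax": 0,"ay": 0,"az": 0,"claw": 8.7},{"tx": 0,"ty": 0,"tz": 2,"ax": 0,"ay": 0,"az": 0,"claw": 8.7},{"tx": 0,"ty": 0,"tz": 1.6,"ax": 0,"ay": 0,"az": 0,"claw": 8.7},{"tx": 0,"ty": 0,"tz": 0,"ax": 0,"ay": 0,"az": 0,"claw": 8.7},{"tx": 0,"ty": 0,"tz": 0,"ax": 0,"ay": 0,"az": 0,"claw": 8.7}]'

```text
time_s: 3.17
tcp_pos: [0.5438, -0.0814, 0.0723]
ee_rot: [[-0.947, -0.321, 0.001], [-0.321, 0.947, -0.0], [-0.001, -0.001, -1.0]]
wrist_force: [-1.0, 0.5, -0.5]
gripper_width: 1.001
gripper_force: 0.0
```

Emit:
drive_tool --rows '[{"tx": 0,"ty": 0,"tz": 0,"ax": 0,"ay": 0,"az": 0,"claw": 6.0},{"tx": 0,"ty": 0,"tz": 0,"ax": 0,"ay": 0,"az": 0,"claw": 5.0},{"tx": 0,"ty": 0,"tz": 0,"ax": 0,"ay": 0,"az": 0,"claw": 4.2},{"tx": 0,"ty": 0,"tz": 0,"ax": 0,"ay": 0,"az": 0,"claw": 3.8},{"tx": 0,"ty": 0,"tz": 0,"ax": 0,"ay": 0,"az": 0,"claw": 3.8},{"tx": 0,"ty": 0,"tz": 0,"ax": 0,"ay": 0,"az": 0,"claw": 3.8},{"tx": 0,"ty": 0,"tz": 0,"ax": 0,"ay": 0,"az": 0,"claw": 3.8}]'

```text
time_s: 3.75
tcp_pos: [0.5432, -0.0814, 0.0717]
ee_rot: [[-0.947, -0.321, 0.0], [-0.321, 0.947, 0.0], [-0.0, -0.0, -1.0]]
wrist_force: [-0.7, -0.5, 0.1]
gripper_width: 0.558
gripper_force: 0.0
```

Emit:
drive_tool --rows '[{"tx": 0,"ty": 0,"tz": 0,"ax": 0,"ay": 0,"az": 0,"claw": 3.7},{"tx": 0,"ty": 0,"tz": 0,"ax": 0,"ay": 0,"az": 0,"claw": 3.7},{"tx": 0,"ty": 0,"tz": 0,"ax": 0,"ay": 0,"az": 0,"claw": 3.7},{"tx": 0,"ty": 0,"tz": 0,"ax": 0,"ay": 0,"az": 0,"claw": 3.7}]'

```text
time_s: 4.08
tcp_pos: [0.5431, -0.0814, 0.0715]
ee_rot: [[-0.947, -0.321, -0.0], [-0.321, 0.947, -0.0], [0.0, -0.0, -1.0]]
wrist_force: [-0.6, 0.7, 0.3]
gripper_width: 0.432
gripper_force: 0.0
```

Opening is 37.6 mm with no lateral force so far, so I'll close the rest of the way.

Emit:
drive_tool --rows '[{"tx": 0,"ty": 0,"tz": 0,"ax": 0,"ay": 0,"az": 0,"claw": 3.3},{"tx": 0,"ty": 0,"tz": 0,"ax": 0,"ay": 0,"az": 0,"claw": 3.0},{"tx": 0,"ty": 0,"tz": 0,"ax": 0,"ay": 0,"az": 0,"claw": 2.5},{"tx": 0,"ty": 0,"tz": 0,"ax": 0,"ay": 0,"az": 0,"claw": 2.0},{"tx": 0,"ty": 0,"tz": 0,"ax": 0,"ay": 0,"az": 0,"claw": 2.0},{"tx": 0,"ty": 0,"tz": 0,"ax": 0,"ay": 0,"az": 0,"claw": 2.0}]'

```text
time_s: 4.58
tcp_pos: [0.5431, -0.0813, 0.0715]
ee_rot: [[-0.947, -0.321, -0.0], [-0.321, 0.947, 0.0], [0.0, 0.0, -1.0]]
wrist_force: [-0.4, 1.5, -0.3]
gripper_width: 0.384
gripper_force: 30.0
```

Gripped at 30 N. Next I push in gently.

Emit:
drive_tool --rows '[{"tx": -0.04,"ty": 0,"tz": 0,"ax": 0,"ay": 0,"az": 0,"claw": 2.0},{"tx": -0.04,"ty": 0,"tz": 0,"ax": 0,"ay": 0,"az": 0,"claw": 2.0},{"tx": 0,"ty": 0,"tz": 0,"ax": 0,"ay": 0,"az": 0,"claw": 2.0},{"tx": 0,"ty": 0,"tz": 0,"ax": 0,"ay": 0,"az": 0,"claw": 2.0}]'

```text
time_s: 4.92
tcp_pos: [0.5431, -0.0813, 0.0715]
ee_rot: [[-0.947, -0.321, -0.002], [-0.321, 0.947, -0.0], [0.002, 0.0, -1.0]]
wrist_force: [-3.1, 0.4, 2.5]
gripper_width: 0.381
gripper_force: 30.0
```

Emit:
drive_tool --rows '[{"tx": -0.04,"ty": 0,"tz": 0,"ax": 0,"ay": 0,"az": 0,"claw": 2.0},{"tx": -0.04,"ty": 0,"tz": 0,"ax": 0,"ay": 0,"az": 0,"claw": 2.0},{"tx": 0,"ty": 0,"tz": 0,"ax": 0,"ay": 0,"az": 0,"claw": 2.0},{"tx": 0,"ty": 0,"tz": 0,"ax": 0,"ay": 0,"az": 0,"claw": 2.0}]'

```text
time_s: 5.25
tcp_pos: [0.5445, -0.0808, 0.0715]
ee_rot: [[-0.947, -0.321, -0.0], [-0.321, 0.947, 0.0], [0.0, 0.0, -1.0]]
wrist_force: [-2.1, 0.4, 1.9]
gripper_width: 0.379
gripper_force: 30.0
```

Emit:
drive_tool --rows '[{"tx": -0.04,"ty": 0,"tz": 0,"ax": 0,"ay": 0,"az": 0,"claw": 2.0},{"tx": -0.04,"ty": 0,"tz": 0,"ax": 0,"ay": 0,"az": 0,"claw": 2.0},{"tx": -0.04,"ty": 0,"tz": 0,"ax": 0,"ay": 0,"az": 0,"claw": 2.0},{"tx": 0,"ty": 0,"tz": 0,"ax": 0,"ay": 0,"az": 0,"claw": 2.0}]'

```text
time_s: 5.58
tcp_pos: [0.5458, -0.0804, 0.0715]
ee_rot: [[-0.947, -0.321, -0.0], [-0.321, 0.947, 0.0], [-0.0, 0.0, -1.0]]
wrist_force: [-2.7, 1.0, 1.8]
gripper_width: 0.383
gripper_force: 30.0
```

Emit:
drive_tool --rows '[{"tx": -0.04,"ty": 0,"tz": 0,"ax": 0,"ay": 0,"az": 0,"claw": 2.0},{"tx": -0.04,"ty": 0,"tz": 0,"ax": 0,"ay": 0,"az": 0,"claw": 2.0},{"tx": 0,"ty": 0,"tz": 0,"ax": 0,"ay": 0,"az": 0,"claw": 2.0},{"tx": 0,"ty": 0,"tz": 0,"ax": 0,"ay": 0,"az": 0,"claw": 2.0}]'

```text
time_s: 5.92
tcp_pos: [0.5465, -0.0802, 0.0715]
ee_rot: [[-0.947, -0.321, -0.0], [-0.321, 0.947, 0.0], [0.0, 0.0, -1.0]]
wrist_force: [-3.3, 1.4, 0.6]
gripper_width: 0.38
gripper_force: 30.0
```

Emit:
drive_tool --rows '[{"tx": -0.04,"ty": 0,"tz": 0,"ax": 0,"ay": 0,"az": 0,"claw": 2.0},{"tx": -0.04,"ty": 0,"tz": 0,"ax": 0,"ay": 0,"az": 0,"claw": 2.0},{"tx": 0,"ty": 0,"tz": 0,"ax": 0,"ay": 0,"az": 0,"claw": 2.0},{"tx": 0,"ty": 0,"tz": 0,"ax": 0,"ay": 0,"az": 0,"claw": 2.0}]'

```text
time_s: 6.25
tcp_pos: [0.5465, -0.0802, 0.0715]
ee_rot: [[-0.947, -0.321, -0.002], [-0.321, 0.947, -0.0], [0.002, 0.0, -1.0]]
wrist_force: [-4.2, 0.4, 3.8]
gripper_width: 0.38
gripper_force: 30.0
```

Emit:
drive_tool --rows '[{"tx": -0.04,"ty": 0,"tz": 0,"ax": 0,"ay": 0,"az": 0,"claw": 2.0},{"tx": -0.04,"ty": 0,"tz": 0,"ax": 0,"ay": 0,"az": 0,"claw": 2.0},{"tx": 0,"ty": 0,"tz": 0,"ax": 0,"ay": 0,"az": 0,"claw": 2.0},{"tx": 0,"ty": 0,"tz": 0,"ax": 0,"ay": 0,"az": 0,"claw": 2.0}]'

```text
time_s: 6.58
tcp_pos: [0.5465, -0.0802, 0.0715]
ee_rot: [[-0.947, -0.321, -0.003], [-0.321, 0.947, -0.001], [0.003, 0.001, -1.0]]
wrist_force: [-6.9, 0.5, 4.6]
gripper_width: 0.381
gripper_force: 30.0
```

On the stop at about 4 N net, so I'll add load to reach about 10 N.

Emit:
drive_tool --rows '[{"tx": -0.05,"ty": 0,"tz": 0,"ax": 0,"ay": 0,"az": 0,"claw": 2.0},{"tx": -0.05,"ty": 0,"tz": 0,"ax": 0,"ay": 0,"az": 0,"claw": 2.0},{"tx": 0,"ty": 0,"tz": 0,"ax": 0,"ay": 0,"az": 0,"claw": 2.0},{"tx": 0,"ty": 0,"tz": 0,"ax": 0,"ay": 0,"az": 0,"claw": 2.0}]'

```text
time_s: 6.92
tcp_pos: [0.5465, -0.0801, 0.0714]
ee_rot: [[-0.947, -0.321, -0.006], [-0.321, 0.947, -0.001], [0.006, 0.001, -1.0]]
wrist_force: [-7.5, -0.8, 6.1]
gripper_width: 0.384
gripper_force: 30.0
```

Emit:
drive_tool --rows '[{"tx": -0.04,"ty": 0,"tz": 0,"ax": 0,"ay": 0,"az": 0,"claw": 2.0},{"tx": -0.03,"ty": 0,"tz": 0,"ax": 0,"ay": 0,"az": 0,"claw": 2.0},{"tx": 0,"ty": 0,"tz": 0,"ax": 0,"ay": 0,"az": 0,"claw": 2.0},{"tx": 0,"ty": 0,"tz": 0,"ax": 0,"ay": 0,"az": 0,"claw": 2.0}]'

```text
time_s: 7.25
tcp_pos: [0.5465, -0.0801, 0.0715]
ee_rot: [[-0.947, -0.321, -0.007], [-0.321, 0.947, -0.001], [0.007, 0.001, -1.0]]
wrist_force: [-10.1, -2.0, 6.4]
gripper_width: 0.382
gripper_force: 30.0
```

Emit:
drive_tool --rows '[{"tx": -0.04,"ty": 0,"tz": 0,"ax": 0,"ay": 0,"az": 0,"claw": 2.0},{"tx": -0.04,"ty": 0,"tz": 0,"ax": 0,"ay": 0,"az": 0,"claw": 2.0},{"tx": 0,"ty": 0,"tz": 0,"ax": 0,"ay": 0,"az": 0,"claw": 2.0},{"tx": 0,"ty": 0,"tz": 0,"ax": 0,"ay": 0,"az": 0,"claw": 2.0},{"tx": 0,"ty": 0,"tz": 0,"ax": 0,"ay": 0,"az": 0,"claw": 2.0},{"tx": 0,"ty": 0,"tz": 0,"ax": 0,"ay": 0,"az": 0,"claw": 2.0},{"tx": 0,"ty": 0,"tz": 0,"ax": 0,"ay": 0,"az": 0,"claw": 2.0},{"tx": 0,"ty": 0,"tz": 0,"ax": 0,"ay": 0,"az": 0,"claw": 2.0}]'

```text
time_s: 7.92
tcp_pos: [0.5465, -0.0802, 0.0714]
ee_rot: [[-0.947, -0.32, -0.009], [-0.32, 0.947, -0.002], [0.009, 0.001, -1.0]]
wrist_force: [-10.6, -1.6, 8.8]
gripper_width: 0.382
gripper_force: 30.0
```

Emit:
drive_tool --rows '[{"tx": 0,"ty": 0,"tz": 0,"ax": 0,"ay": 0,"az": 0,"claw": 2.0},{"tx": 0,"ty": 0,"tz": 0,"ax": 0,"ay": 0,"az": 0,"claw": 2.0},{"tx": 0,"ty": 0,"tz": 0,"ax": 0,"ay": 0,"az": 0,"claw": 2.0},{"tx": 0,"ty": 0,"tz": 0,"ax": 0,"ay": 0,"az": 0,"claw": 2.0},{"tx": 0,"ty": 0,"tz": 0,"ax": 0,"ay": 0,"az": 0,"claw": 2.0},{"tx": 0,"ty": 0,"tz": 0,"ax": 0,"ay": 0,"az": 0,"claw": 2.0}]'

```text
time_s: 8.42
tcp_pos: [0.5465, -0.0801, 0.0714]
ee_rot: [[-0.947, -0.32, -0.009], [-0.32, 0.947, -0.002], [0.009, 0.001, -1.0]]
wrist_force: [-11.4, -2.2, 8.4]
gripper_width: 0.381
gripper_force: 30.0
```

Inner stop held at about 9 N net for more than a second. Next I unwind and pull out, quickly over the known free 8 mm, then in fine steps.

Emit:
drive_tool --rows '[{"tx": 0.15,"ty": 0,"tz": 0,"ax": 0,"ay": 0,"az": 0,"claw": 2.0},{"tx": 0.15,"ty": 0,"tz": 0,"ax": 0,"ay": 0,"az": 0,"claw": 2.0},{"tx": 0.15,"ty": 0,"tz": 0,"ax": 0,"ay": 0,"az": 0,"claw": 2.0},{"tx": 0.15,"ty": 0,"tz": 0,"ax": 0,"ay": 0,"az": 0,"claw": 2.0},{"tx": 0.15,"ty": 0,"tz": 0,"ax": 0,"ay": 0,"az": 0,"claw": 2.0},{"tx": 0.15,"ty": 0,"tz": 0,"ax": 0,"ay": 0,"az": 0,"claw": 2.0},{"tx": 0.15,"ty": 0,"tz": 0,"ax": 0,"ay": 0,"az": 0,"claw": 2.0},{"tx": 0.15,"ty": 0,"tz": 0,"ax": 0,"ay": 0,"az": 0,"claw": 2.0},{"tx": 0,"ty": 0,"tz": 0,"ax": 0,"ay": 0,"az": 0,"claw": 2.0},{"tx": 0,"ty": 0,"tz": 0,"ax": 0,"ay": 0,"az": 0,"claw": 2.0}]'

```text
time_s: 9.25
tcp_pos: [0.5393, -0.0826, 0.0715]
ee_rot: [[-0.947, -0.321, 0.001], [-0.321, 0.947, 0.0], [-0.001, -0.0, -1.0]]
wrist_force: [1.8, 3.7, -2.6]
gripper_width: 0.382
gripper_force: 30.0
```

Emit:
drive_tool --rows '[{"tx": 0.05,"ty": 0,"tz": 0,"ax": 0,"ay": 0,"az": 0,"claw": 2.0},{"tx": 0.05,"ty": 0,"tz": 0,"ax": 0,"ay": 0,"az": 0,"claw": 2.0},{"tx": 0.05,"ty": 0,"tz": 0,"ax": 0,"ay": 0,"az": 0,"claw": 2.0},{"tx": 0.05,"ty": 0,"tz": 0,"ax": 0,"ay": 0,"az": 0,"claw": 2.0},{"tx": 0,"ty": 0,"tz": 0,"ax": 0,"ay": 0,"az": 0,"claw": 2.0},{"tx": 0,"ty": 0,"tz": 0,"ax": 0,"ay": 0,"az": 0,"claw": 2.0}]'

```text
time_s: 9.75
tcp_pos: [0.5371, -0.0833, 0.0715]
ee_rot: [[-0.947, -0.321, -0.0], [-0.321, 0.947, 0.0], [0.0, 0.0, -1.0]]
wrist_force: [2.1, 3.5, -2.8]
gripper_width: 0.381
gripper_force: 30.0
```

Emit:
drive_tool --rows '[{"tx": 0.05,"ty": 0,"tz": 0,"ax": 0,"ay": 0,"az": 0,"claw": 2.0},{"tx": 0.05,"ty": 0,"tz": 0,"ax": 0,"ay": 0,"az": 0,"claw": 2.0},{"tx": 0.05,"ty": 0,"tz": 0,"ax": 0,"ay": 0,"az": 0,"claw": 2.0},{"tx": 0.05,"ty": 0,"tz": 0,"ax": 0,"ay": 0,"az": 0,"claw": 2.0},{"tx": 0,"ty": 0,"tz": 0,"ax": 0,"ay": 0,"az": 0,"claw": 2.0},{"tx": 0,"ty": 0,"tz": 0,"ax": 0,"ay": 0,"az": 0,"claw": 2.0}]'

```text
time_s: 10.25
tcp_pos: [0.5369, -0.0834, 0.0716]
ee_rot: [[-0.947, -0.321, 0.004], [-0.321, 0.947, 0.001], [-0.004, -0.0, -1.0]]
wrist_force: [4.8, 5.2, -5.9]
gripper_width: 0.384
gripper_force: 30.0
```

On the outer stop, about 10.1 mm from home. I'll build up the load.

Emit:
drive_tool --rows '[{"tx": 0.05,"ty": 0,"tz": 0,"ax": 0,"ay": 0,"az": 0,"claw": 2.0},{"tx": 0.05,"ty": 0,"tz": 0,"ax": 0,"ay": 0,"az": 0,"claw": 2.0},{"tx": 0.03,"ty": 0,"tz": 0,"ax": 0,"ay": 0,"az": 0,"claw": 2.0},{"tx": 0,"ty": 0,"tz": 0,"ax": 0,"ay": 0,"az": 0,"claw": 2.0},{"tx": 0,"ty": 0,"tz": 0,"ax": 0,"ay": 0,"az": 0,"claw": 2.0}]'

```text
time_s: 10.67
tcp_pos: [0.5369, -0.0835, 0.0716]
ee_rot: [[-0.947, -0.321, 0.006], [-0.321, 0.947, 0.001], [-0.006, -0.001, -1.0]]
wrist_force: [7.0, 7.3, -8.9]
gripper_width: 0.38
gripper_force: 30.0
```

Emit:
drive_tool --rows '[{"tx": 0.04,"ty": 0,"tz": 0,"ax": 0,"ay": 0,"az": 0,"claw": 2.0},{"tx": 0.04,"ty": 0,"tz": 0,"ax": 0,"ay": 0,"az": 0,"claw": 2.0},{"tx": 0,"ty": 0,"tz": 0,"ax": 0,"ay": 0,"az": 0,"claw": 2.0},{"tx": 0,"ty": 0,"tz": 0,"ax": 0,"ay": 0,"az": 0,"claw": 2.0}]'

```text
time_s: 11.0
tcp_pos: [0.5369, -0.0835, 0.0716]
ee_rot: [[-0.947, -0.321, 0.008], [-0.321, 0.947, 0.002], [-0.008, -0.001, -1.0]]
wrist_force: [8.6, 7.0, -10.7]
gripper_width: 0.381
gripper_force: 30.0
```

Emit:
drive_tool --rows '[{"tx": 0.04,"ty": 0,"tz": 0,"ax": 0,"ay": 0,"az": 0,"claw": 2.0},{"tx": 0.04,"ty": 0,"tz": 0,"ax": 0,"ay": 0,"az": 0,"claw": 2.0},{"tx": 0,"ty": 0,"tz": 0,"ax": 0,"ay": 0,"az": 0,"claw": 2.0},{"tx": 0,"ty": 0,"tz": 0,"ax": 0,"ay": 0,"az": 0,"claw": 2.0},{"tx": 0,"ty": 0,"tz": 0,"ax": 0,"ay": 0,"az": 0,"claw": 2.0},{"tx": 0,"ty": 0,"tz": 0,"ax": 0,"ay": 0,"az": 0,"claw": 2.0},{"tx": 0,"ty": 0,"tz": 0,"ax": 0,"ay": 0,"az": 0,"claw": 2.0},{"tx": 0,"ty": 0,"tz": 0,"ax": 0,"ay": 0,"az": 0,"claw": 2.0}]'

```text
time_s: 11.67
tcp_pos: [0.5369, -0.0835, 0.0716]
ee_rot: [[-0.947, -0.322, 0.009], [-0.322, 0.947, 0.002], [-0.01, -0.001, -1.0]]
wrist_force: [9.9, 8.1, -11.6]
gripper_width: 0.383
gripper_force: 30.0
```

Emit:
drive_tool --rows '[{"tx": 0,"ty": 0,"tz": 0,"ax": 0,"ay": 0,"az": 0,"claw": 2.0},{"tx": 0,"ty": 0,"tz": 0,"ax": 0,"ay": 0,"az": 0,"claw": 2.0},{"tx": 0,"ty": 0,"tz": 0,"ax": 0,"ay": 0,"az": 0,"claw": 2.0},{"tx": 0,"ty": 0,"tz": 0,"ax": 0,"ay": 0,"az": 0,"claw": 2.0},{"tx": 0,"ty": 0,"tz": 0,"ax": 0,"ay": 0,"az": 0,"claw": 2.0},{"tx": 0,"ty": 0,"tz": 0,"ax": 0,"ay": 0,"az": 0,"claw": 2.0}]'

```text
time_s: 12.17
tcp_pos: [0.537, -0.0835, 0.0716]
ee_rot: [[-0.947, -0.321, 0.01], [-0.321, 0.947, 0.002], [-0.01, -0.001, -1.0]]
wrist_force: [10.5, 7.7, -11.6]
gripper_width: 0.382
gripper_force: 30.0
```

```bash
python3 - <<'E'
from h import *
p,d=capture("scene")
cv2.imwrite("pics/s3.png",cv2.resize(p[150:260,165:265][:,:,::-1],(600,600),interpolation=cv2.INTER_CUBIC))
E
```

```text
(no output)
```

View pics/s3.png

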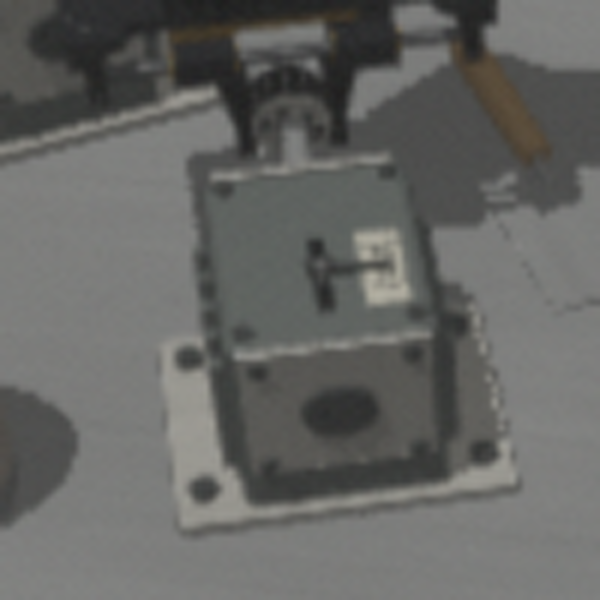

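The knob is held firmly and the flag has carried the pointer to crop (320,265) on the scale. The outer stop is held at about 9 N, so I push home.

Emit:
drive_tool --rows '[{"tx": -0.15,"ty": 0,"tz": 0,"ax": 0,"ay": 0,"az": 0,"claw": 2.0},{"tx": -0.15,"ty": 0,"tz": 0,"ax": 0,"ay": 0,"az": 0,"claw": 2.0},{"tx": -0.15,"ty": 0,"tz": 0,"ax": 0,"ay": 0,"az": 0,"claw": 2.0},{"tx": -0.15,"ty": 0,"tz": 0,"ax": 0,"ay": 0,"az": 0,"claw": 2.0},{"tx": -0.15,"ty": 0,"tz": 0,"ax": 0,"ay": 0,"az": 0,"claw": 2.0},{"tx": -0.15,"ty": 0,"tz": 0,"ax": 0,"ay": 0,"az": 0,"claw": 2.0},{"tx": -0.15,"ty": 0,"tz": 0,"ax": 0,"ay": 0,"az": 0,"claw": 2.0},{"tx": -0.15,"ty": 0,"tz": 0,"ax": 0,"ay": 0,"az": 0,"claw": 2.0},{"tx": 0,"ty": 0,"tz": 0,"ax": 0,"ay": 0,"az": 0,"claw": 2.0},{"tx": 0,"ty": 0,"tz": 0,"ax": 0,"ay": 0,"az": 0,"claw": 2.0}]'

```text
time_s: 13.05
tcp_pos: [0.5436, -0.0812, 0.0715]
ee_rot: [[-0.947, -0.321, -0.001], [-0.321, 0.947, -0.0], [0.001, 0.0, -1.0]]
wrist_force: [-3.9, 3.0, 1.7]
gripper_width: 0.382
gripper_force: 30.0
```

Emit:
drive_tool --rows '[{"tx": -0.05,"ty": 0,"tz": 0,"ax": 0,"ay": 0,"az": 0,"claw": 2.0},{"tx": -0.05,"ty": 0,"tz": 0,"ax": 0,"ay": 0,"az": 0,"claw": 2.0},{"tx": -0.05,"ty": 0,"tz": 0,"ax": 0,"ay": 0,"az": 0,"claw": 2.0},{"tx": -0.05,"ty": 0,"tz": 0,"ax": 0,"ay": 0,"az": 0,"claw": 2.0},{"tx": -0.05,"ty": 0,"tz": 0,"ax": 0,"ay": 0,"az": 0,"claw": 2.0},{"tx": 0,"ty": 0,"tz": 0,"ax": 0,"ay": 0,"az": 0,"claw": 2.0},{"tx": 0,"ty": 0,"tz": 0,"ax": 0,"ay": 0,"az": 0,"claw": 2.0}]'

```text
time_s: 13.63
tcp_pos: [0.5464, -0.0802, 0.0715]
ee_rot: [[-0.947, -0.321, 0.0], [-0.321, 0.947, 0.0], [-0.0, 0.0, -1.0]]
wrist_force: [-2.9, 4.0, 1.2]
gripper_width: 0.381
gripper_force: 30.0
```

Nearly at home. Next I load it as before (about 3.3 mm of command past the stop).

Emit:
drive_tool --rows '[{"tx": -0.05,"ty": 0,"tz": 0,"ax": 0,"ay": 0,"az": 0,"claw": 2.0},{"tx": -0.05,"ty": 0,"tz": 0,"ax": 0,"ay": 0,"az": 0,"claw": 2.0},{"tx": -0.05,"ty": 0,"tz": 0,"ax": 0,"ay": 0,"az": 0,"claw": 2.0},{"tx": -0.05,"ty": 0,"tz": 0,"ax": 0,"ay": 0,"az": 0,"claw": 2.0},{"tx": 0,"ty": 0,"tz": 0,"ax": 0,"ay": 0,"az": 0,"claw": 2.0},{"tx": 0,"ty": 0,"tz": 0,"ax": 0,"ay": 0,"az": 0,"claw": 2.0}]'

```text
time_s: 14.13
tcp_pos: [0.5465, -0.0802, 0.0715]
ee_rot: [[-0.947, -0.321, -0.004], [-0.321, 0.947, -0.001], [0.004, 0.001, -1.0]]
wrist_force: [-7.0, 1.7, 4.6]
gripper_width: 0.381
gripper_force: 30.0
```

Emit:
drive_tool --rows '[{"tx": -0.05,"ty": 0,"tz": 0,"ax": 0,"ay": 0,"az": 0,"claw": 2.0},{"tx": -0.05,"ty": 0,"tz": 0,"ax": 0,"ay": 0,"az": 0,"claw": 2.0},{"tx": 0,"ty": 0,"tz": 0,"ax": 0,"ay": 0,"az": 0,"claw": 2.0},{"tx": 0,"ty": 0,"tz": 0,"ax": 0,"ay": 0,"az": 0,"claw": 2.0}]'

```text
time_s: 14.47
tcp_pos: [0.5465, -0.0802, 0.0715]
ee_rot: [[-0.947, -0.321, -0.006], [-0.321, 0.947, -0.001], [0.006, 0.001, -1.0]]
wrist_force: [-8.9, 1.1, 6.6]
gripper_width: 0.38
gripper_force: 30.0
```

Emit:
drive_tool --rows '[{"tx": -0.05,"ty": 0,"tz": 0,"ax": 0,"ay": 0,"az": 0,"claw": 2.0},{"tx": -0.05,"ty": 0,"tz": 0,"ax": 0,"ay": 0,"az": 0,"claw": 2.0},{"tx": -0.03,"ty": 0,"tz": 0,"ax": 0,"ay": 0,"az": 0,"claw": 2.0},{"tx": 0,"ty": 0,"tz": 0,"ax": 0,"ay": 0,"az": 0,"claw": 2.0},{"tx": 0,"ty": 0,"tz": 0,"ax": 0,"ay": 0,"az": 0,"claw": 2.0},{"tx": 0,"ty": 0,"tz": 0,"ax": 0,"ay": 0,"az": 0,"claw": 2.0},{"tx": 0,"ty": 0,"tz": 0,"ax": 0,"ay": 0,"az": 0,"claw": 2.0},{"tx": 0,"ty": 0,"tz": 0,"ax": 0,"ay": 0,"az": 0,"claw": 2.0},{"tx": 0,"ty": 0,"tz": 0,"ax": 0,"ay": 0,"az": 0,"claw": 2.0}]'

```text
time_s: 15.22
tcp_pos: [0.5465, -0.0802, 0.0715]
ee_rot: [[-0.947, -0.32, -0.008], [-0.32, 0.947, -0.002], [0.008, 0.001, -1.0]]
wrist_force: [-11.5, 0.3, 7.3]
gripper_width: 0.382
gripper_force: 30.0
```

Emit:
drive_tool --rows '[{"tx": 0,"ty": 0,"tz": 0,"ax": 0,"ay": 0,"az": 0,"claw": 2.0},{"tx": 0,"ty": 0,"tz": 0,"ax": 0,"ay": 0,"az": 0,"claw": 2.0},{"tx": 0,"ty": 0,"tz": 0,"ax": 0,"ay": 0,"az": 0,"claw": 2.0},{"tx": 0,"ty": 0,"tz": 0,"ax": 0,"ay": 0,"az": 0,"claw": 2.0},{"tx": 0,"ty": 0,"tz": 0,"ax": 0,"ay": 0,"az": 0,"claw": 2.0},{"tx": 0,"ty": 0,"tz": 0,"ax": 0,"ay": 0,"az": 0,"claw": 2.0}]'

```text
time_s: 15.72
tcp_pos: [0.5465, -0.0802, 0.0714]
ee_rot: [[-0.947, -0.32, -0.008], [-0.32, 0.947, -0.002], [0.009, 0.001, -1.0]]
wrist_force: [-10.6, 0.8, 7.4]
gripper_width: 0.384
gripper_force: 30.0
```

Held on the inner stop at about 8–9 N for a second. Next I ease off most of the preload, open, and rise.

Emit:
drive_tool --rows '[{"tx": 0.1,"ty": 0,"tz": 0,"ax": 0,"ay": 0,"az": 0,"claw": 2.0},{"tx": 0.1,"ty": 0,"tz": 0,"ax": 0,"ay": 0,"az": 0,"claw": 2.0},{"tx": 0.08,"ty": 0,"tz": 0,"ax": 0,"ay": 0,"az": 0,"claw": 2.0},{"tx": 0,"ty": 0,"tz": 0,"ax": 0,"ay": 0,"az": 0,"claw": 2.0},{"tx": 0,"ty": 0,"tz": 0,"ax": 0,"ay": 0,"az": 0,"claw": 2.0}]'

```text
time_s: 16.13
tcp_pos: [0.5465, -0.0802, 0.0715]
ee_rot: [[-0.947, -0.321, -0.002], [-0.321, 0.947, -0.0], [0.002, 0.0, -1.0]]
wrist_force: [-5.8, 1.3, 2.8]
gripper_width: 0.384
gripper_force: 30.0
```

Emit:
drive_tool --rows '[{"tx": 0,"ty": 0,"tz": 0,"ax": 0,"ay": 0,"az": 0,"claw": 4.5},{"tx": 0,"ty": 0,"tz": 0,"ax": 0,"ay": 0,"az": 0,"claw": 7.5},{"tx": 0,"ty": 0,"tz": 0,"ax": 0,"ay": 0,"az": 0,"claw": 7.5},{"tx": 0,"ty": 0,"tz": 0,"ax": 0,"ay": 0,"az": 0,"claw": 7.5},{"tx": 0,"ty": 0,"tz": 0,"ax": 0,"ay": 0,"az": 0,"claw": 7.5},{"tx": 0,"ty": 0,"tz": 0,"ax": 0,"ay": 0,"az": 0,"claw": 7.5},{"tx": 0,"ty": 0,"tz": 0,"ax": 0,"ay": 0,"az": 0,"claw": 7.5},{"tx": 0,"ty": 0,"tz": 0,"ax": 0,"ay": 0,"az": 0,"claw": 7.5}]'

```text
time_s: 16.8
tcp_pos: [0.5478, -0.0798, 0.0716]
ee_rot: [[-0.947, -0.321, 0.0], [-0.321, 0.947, -0.0], [-0.0, -0.0, -1.0]]
wrist_force: [-0.1, -0.7, 0.2]
gripper_width: 0.84
gripper_force: 0.0
```

Emit:
drive_tool --rows '[{"tx": 0,"ty": 0,"tz": -2,"ax": 0,"ay": 0,"az": 0,"claw": 7.5},{"tx": 0,"ty": 0,"tz": -3,"ax": 0,"ay": 0,"az": 0,"claw": 7.5},{"tx": 0,"ty": 0,"tz": -3,"ax": 0,"ay": 0,"az": 0,"claw": 7.5},{"tx": 0,"ty": 0,"tz": -3,"ax": 0,"ay": 0,"az": 0,"claw": 7.5},{"tx": 1,"ty": 0,"tz": -2,"ax": 0,"ay": 0,"az": 0,"claw": 7.5},{"tx": 0,"ty": 0,"tz": 0,"ax": 0,"ay": 0,"az": 0,"claw": 7.5},{"tx": 0,"ty": 0,"tz": 0,"ax": 0,"ay": 0,"az": 0,"claw": 7.5},{"tx": 0,"ty": 0,"tz": 0,"ax": 0,"ay": 0,"az": 0,"claw": 7.5}]'

```text
time_s: 17.47
tcp_pos: [0.5377, -0.083, 0.2009]
ee_rot: [[-0.947, -0.321, -0.001], [-0.321, 0.947, 0.0], [0.001, 0.001, -1.0]]
wrist_force: [-1.1, -0.5, 0.9]
gripper_width: 0.864
gripper_force: 0.0
```

```bash
python3 - <<'E'
from h import *
p,d=capture("scene")
cv2.imwrite("pics/s4.png",cv2.resize(p[150:260,165:265][:,:,::-1],(600,600),interpolation=cv2.INTER_CUBIC))
s=sense();print(s["tcp_pos"],s["wrist_force"])
E
```

```text
[ 0.53752903 -0.08298107  0.20033886] [-0.70520856  0.62891824 -0.48248039]
```

View pics/s4.png

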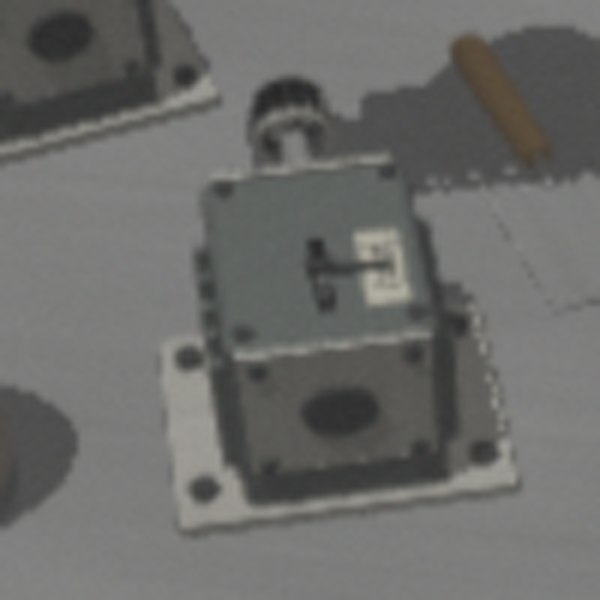

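The gripper is clear and the knob is home. The pointer still stands at (320,265) where the flag carried it, and the flag has drawn back to (325,298).

```bash
python3 -c "from station import finish_job; print(finish_job())"
```

```text
the job is handed in; nothing more can be done
None
```

I handed the job in with the end float measured at about 10.1 mm. Each stop was held at roughly 8–9 N for about a second, and the last picture shows the shaft home and the pointer standing at its reading. The hand-in returned no verdict.

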